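Nest the toppled dariole mould

ROBOT

A 7-joint arm with a two-finger parallel gripper is mounted at the origin on the work surface. World frame = base frame: x ahead of the robot, y to its left, z up, the work surface at z = 0. Lengths are in m, angles in rad, forces in N, time in s.
With the tool pointing down it reaches from about 0.425 to 0.875 m from the base axis. Payload 8.4 kg.
Tool frame: the origin (TCP) lies midway between the tips of the shut fingers; the grasp point (between the pads) lies 19 mm behind it; z points along the fingers, y is the line along which they close (so a half turn about z gives the same grasp; the last joint's range is limited). The gripper opens to 85 mm and grips with 20 to 120 N. Pads are 22 mm wide; open, the fingers measure 114 mm over their backs; the gripper's body (76 mm by 85 mm) begins 54 mm behind the grasp point. The pads swing forward as they close: fully open they stand 13 mm farther back than shut.
Start: joints at [-1.433, 0.333, 0.04, 1.465, -0.013, 1.343, -0.059], TCP at [0.152, 0.632, 0.231] pointing down, gripper open.
Joint ranges: [-2.58, 2.58], [-0.38, 2.09], [-1.3, 1.39], [0.25, 2.4], [-1.5, 4.64], [0.08, 2.09], [-2.65, 2.65]. Speed limits (rad/s): [2.22, 2.22, 2.79, 2.79, 3.14, 3.14, 3.14].

INTERFACE

Orientations are given as a 3x3 rotation matrix whose columns are the frame's x, y, z axes.
In Python, from cell import read_state, camera, finish_job gives the robot as it stands.
- The arm moves only by the tool send_rows, never from a script. Its argument "rows" is a list of rows, each a list of 7 numbers: the shift along the world's x, y, z in m, then the turn, a rotation vector about the world's x, y, z in rad, then the closure, from 0 (fully open) to 1 (shut). In form: [[x, y, z, rx, ry, rz, jaw], ...]. A call has 1 to 20 rows; each row shifts and turns the commanded pose from where the row before left it; what a row does not reach is not made up. A row lasts 1/8 s, in which the tool goes at most 62.5 mm and 10.7 degrees, less where a joint would pass 70% of its speed; a pose out of reach is approached as far as the arm can. A call is refused whole if a number of a shift passes 0.0625 or a number of a turn 0.188, either way. A call with a gripper value outside its range is refused whole. The fingers move at their own pace and stop on an object; "force" is the grip in N (left out, the last holds). Time passes only in rows, so rows that do not move let the fingers close. It gives the time, the measured TCP pose, the force, the opening and the grip force at its end, in the units of the state.
- read_state(): the state, without advancing time (a new reading comes with each control period).
- camera(name): name is "side" or "top"; returns a dict with "frame" (384x512x3 uint8, red, green, blue), "z_map" (384x512 float32, m along the optical axis (not along the pixel's ray), 0 where there is no reading), "camera_matrix" (3x3 intrinsics, pixels), "R" (3x3) and "t" (3): a world point X has camera coordinates R X + t. Camera axes: x right, y down, z forward; pixel columns grow to the right and rows downward; lengths in m; the calibration is good to about 2 mm. A picture is of the moment at which its call begins.
- finish_job(): hands the job in; it is judged then, once.
The state is a dict: "t": time; "joints": joint angles; "joint_vel": joint speeds; "effort": joint torques, N m; "position": TCP position; "orientation": TCP orientation; "ft_force": force on the tool from outside, world axes, zero at the start; "ft_torque": the same for the moment, N m; "grip_width": opening from 0.0 (shut) to 1.0 (fully open); "finger_force": force on a finger pad.
Only numpy, scipy, OpenCV 4.12 (cv2) and the standard library are available. Lean on these libraries where they do the work, as an engineer would, in place of code of your own. Each camera call takes 0.05 s, during which the arm holds its last target. There are 200 camera calls.

TASK

One of the small dariole moulds has toppled onto its side on the bench. Stand it upright on the bench and let go of it, then take it again by its rim and lower it, base first, into the standing mould of its own size on the tray, so that it ends loosely nested, centred and level; do not drop it in or push it down, or the two wedge tight. Leave the tray mould where it stands and everything else on the bench undisturbed.

Things in the scene. Friction and masses are not known exactly. Their poses are not given: they have to be found in the camera images.
- fallen_mould: Toppled dariole mould: plain aluminium tapered cup 70 mm tall, 42 mm across the base, 62 mm at the mouth; rolled lip 5 mm deep, 67 mm across; wall and floor 3 mm; 0.07 to 0.12 kg. Origin: centre of the base's underside; z axis from base to mouth. At the start it lies on the bare bench on its base and lip edges, axis rising 11 degrees to the mouth, which faces +y give or take 35 degrees.
- tray_mould: Matching mould, same shape and size, standing mouth up on the tray (floor 3 mm above the bench, rim 18 mm high). Origin: centre of the base's underside; z axis up. A mould of this size hangs in it by the tapered walls: loosely nested, the upper base lies about 21 mm above the lower base and the upper lip 21 mm above the lower lip.
- large_mould: Bystander on the tray: a similar but larger dariole mould, 85 mm tall, 87 mm across its lip, standing mouth up. The tray is 250 by 360 mm, long side roughly along y. Origin: centre of its underside.
- cutter: Bystander on the tray: round steel pastry cutter, a straight open ring 60 mm across and 45 mm tall. Origin: centre of its underside. It, the large mould and the matching mould stand in a row about 108 mm apart, in any order.
- dredger: Bystander on the bench: steel flour shaker, 69 mm across, 96 mm tall, upright, beyond the fallen mould. A kitchen scale (45 mm tall) and a steel bowl (60 mm tall) stand still farther out and do not move. Origin: centre of its underside.
- scraper: Bystander on the bench: flat white plastic bowl scraper, about 100 by 150 by 5 mm. Origin: middle of its underside.
- brush: Bystander on the bench: pastry brush lying flat, 220 mm long, 42 mm wide, 20 mm tall, lying roughly along x. Origin: middle of its underside.

How it is judged:
On the way, in this order (a step that is already met when the one before it is completed fails the run):
1. the fallen mould stands upright on its base on the bench, let go and still (angle between fallen_mould's own z axis and vertical below 0.06 rad and height (world z) of fallen_mould below 0.0025 m and contact force between fallen_mould and the fingers below 0.1 N and linear speed of fallen_mould below 0.03 m/s), for 0.3 s.
2. it is taken again by the rim (grasp point in its upper 20 mm or just above) and lifted clear (z of the grasp point in the frame of fallen_mould above 0.05 m and contact force between fallen_mould and the fingers above 1 N and height (world z) of fallen_mould above 0.03 m and angle between fallen_mould's own z axis and vertical below 0.3 rad), for 0.2 s.
At the end, for the whole second after the job is handed in: The fallen mould hangs nested in the tray mould, its base 17 to 26 mm above the other's and within 4 mm of its axis, both upright within 0.06 rad and at rest; the tray mould is within 20 mm of where it began; bystanders undisturbed (horizontal distance between fallen_mould and tray_mould below 0.004 m and z of fallen_mould in the frame of tray_mould between 0.017 and 0.026 m and angle between each of fallen_mould, tray_mould's own z axis and vertical below 0.06 rad and distance of tray_mould from where it was at the start of the episode below 0.02 m and linear speed of fallen_mould below 0.02 m/s); the robot touches nothing.
It fails at once if the moulds are pushed or dropped into one another hard enough to wedge (over 40 N between the tapered walls, about 15 N of downward push) (contact force between fallen_mould and tray_mould above 40 N).
It fails at once if a bystander is disturbed (moved more than 20 mm) (distance of any of large_mould, cutter, dredger, scraper, brush from where it was at the start of the episode above 0.02 m).
It also fails if it takes over 58 s, if anything falls off the work surface, if the arm or the gripper's body presses on something with over 40 N, if the wrist force passes 120 N, or if a joint passes its speed limit or range.

## Working session

There is one attempt and no reset: what is moved stays moved. The work goes in short steps, Python scripts to look and compute and a tool call to move; the robot and the scene stay as the last step left them, time stands still between calls to the robot, and variables do not carry over. Pictures are saved under pics/ and viewed, at most 10 in all, crops included, and the job is handed in when it is done.

Besides the shell and the picture viewer there is one more tool, called as name(argument=value, ...) on one line, values as JSON. send_rows: Moves the arm, as the interface text tells. Its arguments: {"type":"object","properties":{"rows":{"type":"array","items":{"type":"array","items":{"type":"number"}}},"force":{"type":"number"}},"required":["rows"]}

```bash
ls; mkdir -p pics; cat > h.py <<'E'
import numpy as np, cv2
from cell import read_state, camera, finish_job
def pts(c):
    z=c["z_map"].astype(float); K=c["camera_matrix"]; v,u=np.mgrid[:z.shape[0],:z.shape[1]]
    P=np.stack([(u-K[0,2])/K[0,0]*z,(v-K[1,2])/K[1,1]*z,z],-1)
    W=(P-c["t"])@c["R"]; W[z<=0]=np.nan
    return W
def save(c,n): cv2.imwrite("pics/"+n,c["frame"][:,:,::-1])
E
python3 - <<'E'
from h import *
s=read_state();print(s["t"],s["position"],s["orientation"],s["grip_width"])
for n in("top","side"):
    c=camera(n);save(c,n+"0.png");np.savez(n+"0.npz",**c);W=pts(c);print(n,-c["R"].T@c["t"],c["R"][2],np.nanmin(W,(0,1)),np.nanmax(W,(0,1)))
E
```

```text
pics
0.0 [0.15237307 0.63142006 0.2304364 ] [[-9.72103439e-01  2.34552417e-01 -2.60463348e-04]
 [ 2.34552535e-01  9.72102189e-01 -1.56274447e-03]
 [-1.13348503e-04 -1.58024162e-03 -9.99998745e-01]] 0.9997477952944125
top [0.46457038 0.05267982 1.21348421] [ 0.09875837 -0.01765303 -0.99495485] [ 0.10093709 -1.12171214 -0.76861202] [1.4714617  1.02519574 0.11359429]
side [ 0.25861609 -0.92195102  0.72091795] [ 0.25845677  0.79872131 -0.54336393] [-0.2848902  -0.6245712  -0.76389092] [2.00408124 2.04113645 0.50129452]
```

View pics/top0.png

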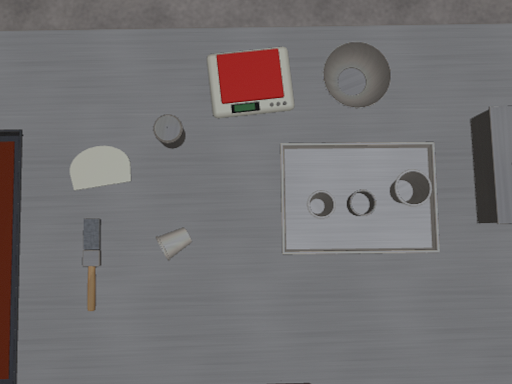

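View pics/side0.png

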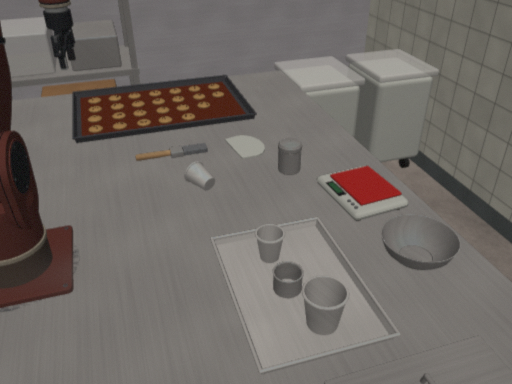

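The top view looks along −z with +x up and +y left. The fallen mould is at about (174,242), the small tray mould at (320,204), the cutter at (361,203) and the large mould at (411,189). Next I measure them in the depth maps.

```bash
python3 - <<'E'
from h import *
c=dict(np.load("top0.npz"));d=dict(np.load("side0.npz"));W=pts(c);V=pts(d)
a=cv2.resize(c["frame"][215:270,145:205],(600,550),interpolation=cv2.INTER_NEAREST)
cv2.imwrite("pics/crop.png",a[:,:,::-1])
def reg(n,W,r0,r1,c0,c1,zlo,zhi):
    P=W[r0:r1,c0:c1].reshape(-1,3);P=P[(P[:,2]>zlo)&(P[:,2]<zhi)]
    q=P[:,:2].astype(np.float32)
    print(n,len(P),"z",np.percentile(P[:,2],[1,50,99]).round(4),"min",q.min(0),"max",q.max(0),"circ",cv2.minEnclosingCircle(q));return P
b=W[280:320,200:260].reshape(-1,3);print("bench z",np.nanmedian(b,0)); 
b=W[215:240,290:420].reshape(-1,3);print("tray z",np.nanmedian(b,0)); 
F=reg("fallen",W,222,265,150,198,.008,.1)
q=F[:,:2].astype(np.float32);print(cv2.minAreaRect(q))
reg("tray rim",W,185,222,300,338,.062,.1);reg("cut",W,185,220,341,380,.035,.1)
reg("large",W,165,212,385,434,.08,.1);reg("dredger",W,110,148,150,190,.08,.12)
reg("scraper",W,140,195,60,140,.003,.03);reg("brush",W,210,315,75,105,.005,.04)
P=reg("side fallen",V,155,195,175,222,.008,.1);
reg("side tray rim",V,215,270,250,290,.065,.1)
np.save("F.npy",F);np.save("FS.npy",P)
E
```

```text
bench z [ 3.15638974e-01  7.71664148e-02 -1.46856754e-04]
tray z [ 0.48442422 -0.23387755  0.00291411]
fallen 656 z [0.0146 0.0482 0.0655] min [0.415342   0.16611242] max [0.49303463 0.24916138] circ ((0.4568883776664734, 0.2066744863986969), 0.04351704195141792)
((0.46064338088035583, 0.20568622648715973), (0.06361518800258636, 0.07652764022350311), 31.034589767456055)
tray rim 241 z [0.0623 0.0719 0.0772] min [ 0.5057971  -0.17513783] max [ 0.57139    -0.11075875] circ ((0.5391226410865784, -0.1429334133863449), 0.033502306789159775)
cut 181 z [0.0353 0.0482 0.0542] min [ 0.511503   -0.27838734] max [ 0.57406074 -0.2146236 ] circ ((0.5424726009368896, -0.24640198051929474), 0.03208613023161888)
large 315 z [0.0803 0.087  0.0917] min [ 0.53042626 -0.39786392] max [ 0.6150017 -0.3122364] circ ((0.5718159675598145, -0.3547438383102417), 0.04379387944936752)
dredger 667 z [0.0817 0.0916 0.0981] min [0.68950826 0.1788321 ] max [0.75653934 0.24471264] circ ((0.7227558493614197, 0.21233104169368744), 0.034521039575338364)
scraper 1898 z [0.003  0.0053 0.0103] min [0.5793694  0.29507336] max [0.7151951  0.49066794] circ ((0.6464419364929199, 0.39291584491729736), 0.11213681101799011)
brush 1210 z [0.0054 0.0178 0.0244] min [0.292023   0.37873718] max [0.53764784 0.4504687 ] circ ((0.41417914628982544, 0.40122243762016296), 0.12429603189229965)
side fallen 562 z [0.0103 0.0427 0.0657] min [0.41509706 0.16515188] max [0.49133974 0.38860655] circ ((0.44134318828582764, 0.276879221200943), 0.11326529085636139)
side tray rim 261 z [0.0654 0.0724 0.0765] min [ 0.50542456 -0.17615646] max [ 0.5708533  -0.10905085] circ ((0.5378444194793701, -0.1419956237077713), 0.03427739813923836)
```

View pics/crop.png

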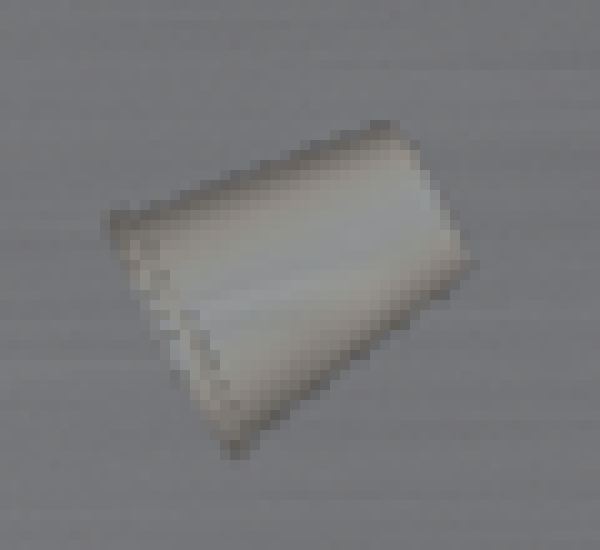

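Mouth end is at crop (180,340), i.e. it faces left and down (+y, a bit −x), with the base at crop (430,190). I fit the cone model to the depth points.

```bash
python3 - <<'E'
from h import *
from scipy.optimize import least_squares
F=np.load("F.npy");S=np.load("FS.npy");S=S[S[:,1]<.26]
e=np.radians(11)
def res(p,P):
    x,y,h,dz=p; a=np.array([np.cos(e)*np.cos(h),np.cos(e)*np.sin(h),np.sin(e)])
    D=P-[x,y,.021*np.cos(e)+dz]; s=D@a; r=np.linalg.norm(D-np.outer(s,a),axis=1)
    R=np.where(s>.0645,.0335,.021+.01*s/.07)
    out=np.maximum(np.maximum(s-.07,-s),0)
    return np.hypot((r-R)*np.cos(np.arctan(1/7)),out)*1e3
for n,P in(("top",F),("side",S),("both",np.r_[F,S])):
    f=least_squares(res,[.48,.17,np.radians(117),0],args=(P,),loss="soft_l1",x_scale=[.01,.01,.1,.01])
    p=f.x;print(n,len(P),p[:2].round(4),np.degrees(p[2]).round(1),p[3].round(4),"med|res|mm",np.median(abs(res(p,P))).round(2),
     "s=45:",(p[:2]+.045*np.cos(e)*np.array([np.cos(p[2]),np.sin(p[2])])).round(4))
E
```

```text
top 656 [0.4764 0.1758] 118.9 -0.0002 med|res|mm 1.2 s=45: [0.4551 0.2145]
side 559 [0.4755 0.1762] 117.0 0.0008 med|res|mm 1.53 s=45: [0.4554 0.2156]
both 1215 [0.4758 0.1763] 118.0 0.0004 med|res|mm 1.37 s=45: [0.4551 0.2153]
```

send_rows(rows=[[0.024,-0.033,-0.01,0,0,-0.141,0],[0.024,-0.033,-0.01,0,0,-0.141,0],[0.024,-0.033,-0.01,0,0,-0.141,0],[0.024,-0.033,-0.01,0,0,-0.141,0],[0.024,-0.033,-0.01,0,0,-0.141,0],[0.024,-0.033,-0.01,0,0,-0.141,0],[0.024,-0.033,-0.01,-0.051,-0.027,0,0],[0.024,-0.033,-0.01,-0.051,-0.027,0,0],[0.024,-0.033,-0.01,-0.051,-0.027,0,0],[0.024,-0.033,-0.01,-0.051,-0.027,0,0],[0.024,-0.033,-0.01,-0.051,-0.027,0,0],[0.024,-0.033,-0.01,-0.051,-0.027,0,0],[0,0,0,0,0,0,0]], force=30)

```text
t: 1.72
position: [0.4408, 0.2332, 0.1103]
orientation: [[-0.439, 0.885, 0.157], [0.831, 0.466, -0.303], [-0.342, -0.003, -0.94]]
ft_force: [0.4, 0.1, 0.1]
grip_width: 1.004
finger_force: 0.0
```

```bash
cat > d.py <<'E'
from h import *
from scipy.spatial.transform import Rotation as Ro
H=np.radians(118);m=np.array([np.cos(H),np.sin(H),0]);n=np.array([m[1],-m[0],0]);up=np.array([0,0,1.])
def tilt(deg):
    a=np.radians(deg);z=-np.cos(a)*up+np.sin(a)*m;return np.c_[np.cross(n,z),n,z]
def to(T,R):
    s=read_state();M=s["orientation"];print("t",s["t"],"J",np.round(s["joints"],2),"w",s["grip_width"],"F",np.round(s["ft_force"],2))
    for Y in(R,R@np.diag([-1,-1,1])):
        v=Ro.from_matrix(Y@M.T).as_rotvec()
        if np.linalg.norm(v)<1.6:print("shift",np.round(T-s["position"],4),"turn",v.round(3))
E
python3 - <<'E'
from d import *
R=tilt(-20);G=np.array([.4551,.2153,.0292]);to(G+.022*R[:,2],R)
E
```

```text
t 1.725 J [-1.16  0.19  0.38  1.97  0.29  1.11 -0.44] w 1.004384239267887 F [0.37 0.14 0.1 ]
shift [ 0.0179 -0.0245 -0.1018] turn [ 0.001 -0.003  0.004]
```

send_rows(rows=[[0.004,-0.005,-0.02,0,0,0,0],[0.004,-0.005,-0.02,0,0,0,0],[0.004,-0.005,-0.02,0,0,0,0],[0.003,-0.005,-0.02,0,0,0,0],[0.003,-0.004,-0.015,0,0,0,0],[0,0,-0.007,0,0,0,0],[0,0,0,0,0,0,0]])

```text
t: 2.6
position: [0.4583, 0.2121, 0.0092]
orientation: [[-0.441, 0.883, 0.159], [0.831, 0.469, -0.3], [-0.339, -0.001, -0.941]]
ft_force: [-0.1, 0.4, 0.1]
grip_width: 1.004
finger_force: 0.0
```

```bash
python3 - <<'E'
from d import *
R=tilt(-20);G=np.array([.4551,.2153,.0292]);to(G+.022*R[:,2],R)
E
```

```text
t 2.6 J [-1.1   0.35  0.38  2.05  0.27  0.88 -0.43] w 1.0039710612278414 F [-0.14  0.42  0.14]
shift [ 0.0003 -0.0035 -0.0007] turn [-0.002 -0.002  0.   ]
```

send_rows(rows=[[0,0,0,0,0,0,0.3],[0,0,0,0,0,0,0.5],[0,0,0,0,0,0,1],[0,0,0,0,0,0,1],[0,0,0,0,0,0,1],[0,0,0,0,0,0,1],[0,0,0,0,0,0,1]], force=30)

```text
t: 3.48
position: [0.4588, 0.2123, 0.0104]
orientation: [[-0.441, 0.883, 0.159], [0.831, 0.469, -0.299], [-0.339, 0.001, -0.941]]
ft_force: [-2.5, -0.6, 9.2]
grip_width: 0.67
finger_force: 30.9
```

send_rows(rows=[[0,0,0.01,0,0,0,1],[0,0,0.02,0,0,0,1],[0,0,0.02,0,0,0,1],[0,0,0,0,0,0,1]])

```text
t: 3.98
position: [0.4593, 0.2127, 0.0608]
orientation: [[-0.44, 0.883, 0.161], [0.832, 0.469, -0.297], [-0.338, 0.003, -0.941]]
ft_force: [0.6, 0.6, -1.4]
grip_width: 0.659
finger_force: 35.7
```

send_rows(rows=[[0,0.003,0.001,0.122,0.065,0,1],[-0.001,0.003,0.001,0.122,0.065,0,1],[-0.001,0.003,0.001,0.122,0.065,0,1],[-0.001,0.003,0.001,0.122,0.065,0,1],[-0.001,0.003,0.001,0.122,0.065,0,1],[-0.001,0.003,0.001,0.122,0.065,0,1],[-0.001,0.003,0.001,0.122,0.065,0,1],[-0.001,0.003,0.001,0.122,0.065,0,1],[-0.001,0.003,0.001,0.122,0.065,0,1],[-0.001,0.003,0.001,0.122,0.065,0,1],[0,0,0,0,0,0,1],[0,0,0,0,0,0,1]])

```text
t: 5.48
position: [0.4495, 0.242, 0.0691]
orientation: [[-0.239, 0.882, -0.405], [0.453, 0.471, 0.757], [0.859, -0.002, -0.512]]
ft_force: [0.5, -0.0, -1.8]
grip_width: 0.655
finger_force: 35.7
```

```bash
python3 - <<'E'
from d import *
R=tilt(59);to(np.array([.4465,.236,.0693]),R)
c=camera("side");np.savez("s1.npz",**c);K=c["camera_matrix"]
p=K@(c["R"]@read_state()["position"]+c["t"]);u,v=(p[:2]/p[2]).astype(int);print(u,v)
a=cv2.resize(c["frame"][v-60:v+40,u-60:u+60],(720,600),interpolation=cv2.INTER_CUBIC);cv2.imwrite("pics/s1.png",a[:,:,::-1])
E
```

```text
t 5.475 J [-0.23  0.63  0.26  1.86 -0.99  1.51  1.04] w 0.6549964930420578 F [ 0.54 -0.02 -1.8 ]
shift [-0.003  -0.006   0.0002] turn [-0.002 -0.003 -0.001]
193 158
```

View pics/s1.png

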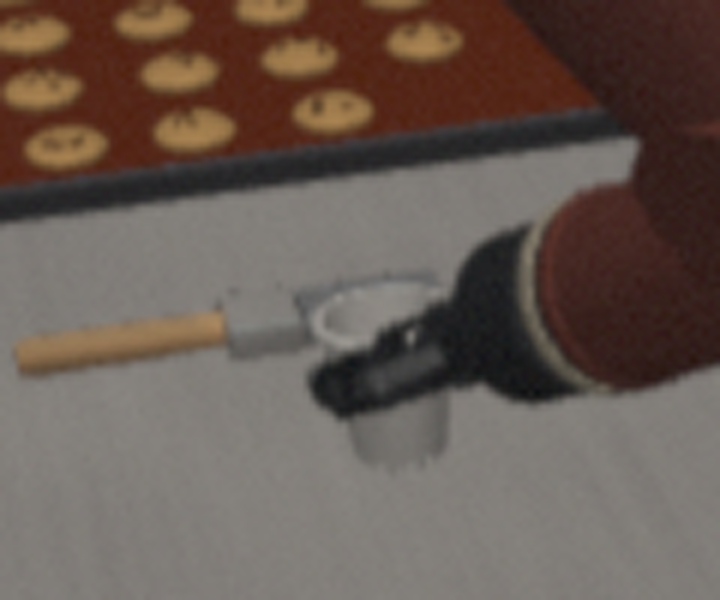

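The mould is held upright: rim at crop (375,310), base bottom at (400,465). I fit its tilt and base height before lowering.

```bash
cat > fit.py <<'E'
from h import *
from scipy.optimize import least_squares
def model(p,P):
    x,y,z,ax,ay=p; a=np.array([ax,ay,1.]);a/=np.linalg.norm(a)
    D=P-[x,y,z]; s=D@a; r=np.linalg.norm(D-np.outer(s,a),axis=1)
    R=np.where(s>.0645,.0335,.021+.01*s/.07);Ri=.018+.01*s/.07
    d=np.minimum(abs(r-R),np.where(s>.003,abs(r-Ri),1))
    d=np.minimum(d,np.where(r<.0185,abs(s-.003),1))
    out=np.maximum(np.maximum(s-.07,-s),0)
    return np.hypot(np.where(out>0,np.maximum(r-R,0),d),out)*1e3
def fit(cs,xy,zlo,zhi,z0,rad=.045):
    P=[]
    for c in cs:
        W=pts(c).reshape(-1,3);g=c["frame"].reshape(-1,3).astype(float)
        k=(np.hypot(W[:,0]-xy[0],W[:,1]-xy[1])<rad)&(W[:,2]>zlo)&(W[:,2]<zhi)&(g.min(1)>85)
        P.append(W[k])
    P=np.concatenate(P)
    f=least_squares(model,[*xy,z0,0,0],args=(P,),loss="soft_l1",x_scale=[.01,.01,.01,.1,.1])
    print("n",len(P),"xyz",f.x[:3].round(4),"tilt",f.x[3:].round(3),"med",np.median(model(f.x,P)).round(2));return f.x
E
python3 - <<'E'
from fit import *
c=dict(np.load("s1.npz"));t=camera("top");np.savez("t1.npz",**t)
xy=(.4495+.022*.405,.242-.022*.757);print(xy)
fit([c],xy,.01,.13,.033);fit([t],xy,.01,.13,.033);fit([c,t],xy,.01,.13,.033)
E
```

```text
(0.45841, 0.225346)
n 310 xyz [0.4586 0.2229 0.0345] tilt [-0.015  0.054] med 0.89
n 702 xyz [0.4596 0.222  0.0338] tilt [-0.021  0.062] med 0.85
n 1012 xyz [0.4593 0.2224 0.034 ] tilt [-0.018  0.059] med 0.82
```

send_rows(rows=[[0,0,-0.01,0.053,0.028,0,1],[0,0,-0.01,0,0,0,1],[0,0,-0.008,0,0,0,1],[0,0,-0.003,0,0,0,1],[0,0,-0.001,0,0,0,1],[0,0,0,0,0,0,1]])

```text
t: 6.32
position: [0.4495, 0.2419, 0.0377]
orientation: [[-0.214, 0.882, -0.419], [0.404, 0.471, 0.785], [0.889, -0.001, -0.457]]
ft_force: [-0.5, -0.3, 0.3]
grip_width: 0.654
finger_force: 35.9
```

send_rows(rows=[[0,0,-0.001,0,0,0,1],[0,0,0,0,0,0,1]])

```text
t: 6.58
position: [0.4495, 0.2419, 0.0376]
orientation: [[-0.214, 0.882, -0.419], [0.402, 0.471, 0.785], [0.89, -0.001, -0.456]]
ft_force: [-2.5, -2.5, 8.0]
grip_width: 0.655
finger_force: 34.5
```

```bash
python3 - <<'E'
from fit import *
s=read_state();M=s["orientation"];xy=(s["position"]-.022*M[:,2])[:2]
fit([camera("side"),camera("top")],xy,.006,.13,.002)
E
```

```text
n 786 xyz [0.4586 0.2244 0.0022] tilt [-0.  0.] med 0.95
```

send_rows(rows=[[0,0,0,0,0,0,0.2],[0,0,0,0,0,0,0.1],[0,0,0,0,0,0,0],[0,0,0,0,0,0,0],[0,0,0,0,0,0,0],[0,0,0,0,0,0,0]])

```text
t: 7.42
position: [0.4495, 0.2418, 0.0363]
orientation: [[-0.214, 0.882, -0.419], [0.404, 0.47, 0.785], [0.889, -0.002, -0.457]]
ft_force: [1.0, -1.3, 0.3]
grip_width: 0.996
finger_force: 0.0
```

send_rows(rows=[[0.004,-0.008,0.005,0,0,0,0],[0.008,-0.016,0.009,0,0,0,0],[0.013,-0.024,0.014,0,0,0,0],[0.013,-0.024,0.014,0,0,0,0],[0.013,-0.024,0.014,0,0,0,0],[0,0,0.05,0,0,0,0],[0,0,0.05,0,0,0,0],[0,0,0,0,0,0,0]])

```text
t: 8.43
position: [0.5024, 0.144, 0.1963]
orientation: [[-0.22, 0.883, -0.415], [0.405, 0.469, 0.785], [0.888, 0.005, -0.461]]
ft_force: [-0.2, -0.8, -0.2]
grip_width: 1.004
finger_force: 0.0
```

```bash
python3 - <<'E'
from fit import *
from d import to,tilt
c=camera("side");t=camera("top");save(t,"t2.png")
p=fit([c,t],(.4586,.2244),.006,.13,.0);q=[fit([k],(.4586,.2244),.006,.13,.0) for k in(c,t)]
print("tray"); fit([c,t],(.5385,-.1425),.01,.1,.003);fit([c],(.5385,-.1425),.01,.1,.003);fit([t],(.5385,-.1425),.01,.1,.003)
to(np.array([p[0],p[1],.18]),tilt(0))
E
```

```text
n 1032 xyz [0.4594 0.2224 0.0029] tilt [0.003 0.011] med 0.86
n 543 xyz [0.4583 0.2226 0.0023] tilt [0.018 0.008] med 0.95
n 489 xyz [0.461  0.2196 0.0032] tilt [-0.021  0.051] med 0.95
tray
n 855 xyz [ 0.5385 -0.1426  0.0058] tilt [0.004 0.009] med 0.8
n 854 xyz [ 0.5386 -0.1427  0.0058] tilt [0.003 0.01 ] med 0.82
n 1 xyz [ 0.5429 -0.108   0.011 ] tilt [0.005 0.039] med 0.0
t 8.525 J [-0.1   0.59  0.32  1.65 -0.92  1.81  0.95] w 1.0011374528380728 F [ 0.01  0.41 -0.57]
shift [-0.0416  0.0777 -0.0128] turn [-0.966 -0.514  0.   ]
```

View pics/t2.png

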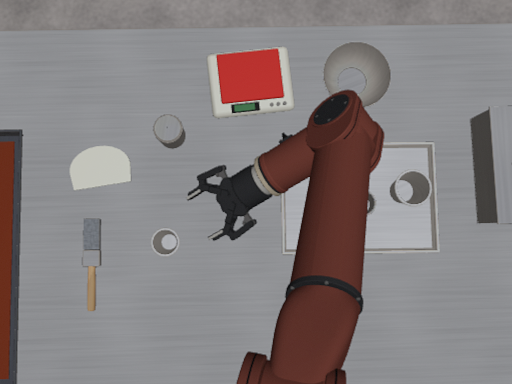

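The mould stands upright, let go, at top-view pixel (165,242); nothing else has shifted. Now I swing the tool to point down above it.

send_rows(rows=[[-0.006,0.011,0,-0.138,-0.0734,0,0],[-0.006,0.011,0,-0.138,-0.0734,0,0],[-0.006,0.011,0,-0.138,-0.0734,0,0],[-0.006,0.011,0,-0.138,-0.0734,0,0],[-0.006,0.011,0,-0.138,-0.0734,0,0],[-0.006,0.011,-0.005,-0.138,-0.0734,0,0],[-0.006,0.011,-0.01,-0.138,-0.0734,0,0],[0,0,0,0,0,0,0],[0,0,0,0,0,0,0]])

```text
t: 9.65
position: [0.4583, 0.222, 0.1765]
orientation: [[-0.469, 0.883, -0.004], [0.883, 0.469, 0.0], [0.002, -0.004, -1.0]]
ft_force: [-0.1, -0.9, -0.5]
grip_width: 0.998
finger_force: 0.0
```

```bash
python3 - <<'E'
from fit import *
from d import to,tilt
def rim(c,xy,z):
    P=pts(c).reshape(-1,3);g=c["frame"].reshape(-1,3).astype(float).min(1);P=P[(np.hypot(P[:,0]-xy[0],P[:,1]-xy[1])<.045)&(abs(P[:,2]-z)<.008)&(g>85)]
    f=least_squares(lambda p:(np.hypot(P[:,0]-p[0],P[:,1]-p[1])-.031)*1e3,xy,loss="soft_l1");print(len(P),f.x.round(4))
c=camera("side")
p=fit([c],(.4586,.2234),.006,.13,.0);rim(c,(.459,.2225),.072);rim(c,(.5385,-.1425),.075)
z=dict(np.load("top0.npz"));fit([z],(.5385,-.1425),.01,.1,.003);rim(z,(.5385,-.1425),.075)
to(np.array([p[0],p[1],.047]),tilt(0))
E
```

```text
n 511 xyz [0.4585 0.2227 0.0023] tilt [0.007 0.006] med 0.83
139 [0.4587 0.2216]
224 [ 0.5381 -0.1432]
n 232 xyz [ 0.5386 -0.1425  0.0036] tilt [ 0. -0.] med 1.21
208 [ 0.5389 -0.1423]
t 9.7 J [-0.77  0.08  0.25  1.88 -0.02  1.18 -0.03] w 0.9996119769125418 F [-0.61 -0.19  0.15]
shift [-0.0003  0.0013 -0.1297] turn [-0.    -0.004  0.003]
```

send_rows(rows=[[0,0,-0.025,0,0,0,0],[0,0,-0.03,0,0,0,0],[0,0,-0.03,0,0,0,0],[0,0,-0.025,0,0,0,0],[0,0,-0.019,0,0,0,0],[0,0,0,0,0,0,0],[0,0,0,0,0,0,0.1],[0,0,0,0,0,0,0.2],[0,0,0,0,0,0,0.3],[0,0,0,0,0,0,0.5],[0,0,0,0,0,0,1],[0,0,0,0,0,0,1],[0,0,0,0,0,0,1]], force=25)

```text
t: 11.32
position: [0.4593, 0.223, 0.0496]
orientation: [[-0.469, 0.883, -0.001], [0.883, 0.469, 0.002], [0.002, 0.0, -1.0]]
ft_force: [0.4, -0.8, 5.9]
grip_width: 0.765
finger_force: 26.1
```

send_rows(rows=[[0,0,0.005,0,0,0,1],[0,0,0.02,0,0,0,1],[0,0,0.04,0,0,0,1],[0,0,0.04,0,0,0,1],[0,0,0.02,0,0,0,1],[0,0,0,0,0,0,1],[0,0,0,0,0,0,1]])

```text
t: 12.2
position: [0.4579, 0.2226, 0.1724]
orientation: [[-0.469, 0.883, -0.003], [0.883, 0.469, 0.0], [0.002, -0.003, -1.0]]
ft_force: [-0.4, -0.3, -1.2]
grip_width: 0.764
finger_force: 28.4
```

```bash
python3 - <<'E'
from fit import *
s=read_state();c=camera("side");p=s["position"]
f=fit([c],p[:2],p[2]-.06,p[2]+.04,p[2]-.047);print("rel",f[:3]-p)
K=c["camera_matrix"]
q=K@(c["R"]@p+c["t"]);u,v=(q[:2]/q[2]).astype(int);print(u,v)
a=cv2.resize(c["frame"][v-50:v+50,u-60:u+60],(720,600),interpolation=cv2.INTER_CUBIC);cv2.imwrite("pics/s3.png",a[:,:,::-1])
E
```

```text
n 507 xyz [0.4582 0.2228 0.1237] tilt [-0.007 -0.006] med 0.89
rel [ 0.00027997  0.00025209 -0.04873712]
195 127
```

View pics/s3.png

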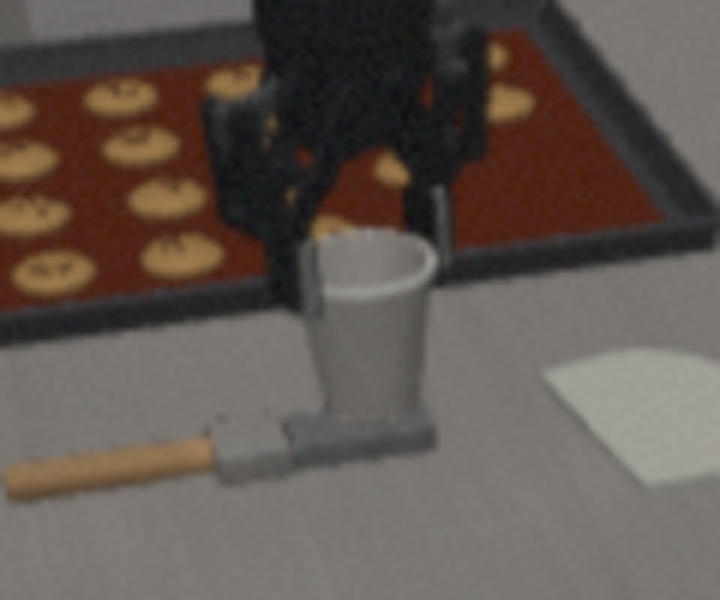

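The rim grasp is good: mould level, lip at crop (370,265) between the pads, about 65 mm opening. Next is the move over the tray mould.

send_rows(rows=[[0.004,-0.0166,0,0,0,0,1],[0.008,-0.035,0,0,0,0,1],[0.008,-0.035,0,0,0,0,1],[0.008,-0.035,0,0,0,0,1],[0.008,-0.035,0,0,0,0,1],[0.008,-0.035,0,0,0,0,1],[0.008,-0.035,0,0,0,0,1],[0.008,-0.035,0,0,0,0,1],[0.008,-0.035,0,0,0,0,1],[0.006,-0.035,0,0,0,0,1],[0.004,-0.022,0,0,0,0,1],[0.002,-0.012,0,0,0,0,1],[0,0,0,0,0,0,1],[0,0,0,0,0,0,1],[0,0,0,0,0,0,1]])

```text
t: 14.12
position: [0.5385, -0.1417, 0.1733]
orientation: [[-0.47, 0.883, -0.002], [0.883, 0.47, 0.001], [0.002, -0.001, -1.0]]
ft_force: [0.4, -0.2, -0.5]
grip_width: 0.764
finger_force: 28.3
```

```bash
python3 - <<'E'
from fit import *
from d import to,tilt
s=read_state();c=camera("side");p=s["position"]
f=fit([c],p[:2],p[2]-.06,p[2]+.04,p[2]-.049);t=fit([c],(.5385,-.1425),.01,.085,.003)
print("rel",f[:3]-p,"fix",t[:3]-f[:3])
to(p+t[:3]-f[:3],tilt(0))
E
```

```text
n 831 xyz [ 0.5385 -0.1415  0.1247] tilt [-0.001  0.   ] med 0.78
n 849 xyz [ 0.5387 -0.1426  0.0048] tilt [-0.     0.005] med 0.81
rel [ 2.70506354e-06  1.86671641e-04 -4.85283367e-02] fix [ 0.00019352 -0.00107245 -0.11991671]
t 14.175 J [-0.33  0.2   0.57  1.79 -0.12  1.18  0.77] w 0.7618622801748423 F [ 0.1  -0.07 -1.28]
shift [ 0.0002 -0.0009 -0.1199] turn [-0.001 -0.002 -0.001]
```

send_rows(rows=[[0,-0.001,-0.01,0,0,0,1],[0,0,-0.02,0,0,0,1],[0,0,-0.015,0,0,0,1],[0,0,-0.01,0,0,0,1],[0,0,-0.01,0,0,0,1],[0,0,-0.01,0,0,0,1],[0,0,-0.008,0,0,0,1],[0,0,-0.005,0,0,0,1],[0,0,-0.003,0,0,0,1],[0,0,0,0,0,0,1],[0,0,0,0,0,0,1]])

```text
t: 15.55
position: [0.5387, -0.1438, 0.0825]
orientation: [[-0.469, 0.883, -0.002], [0.883, 0.469, 0.001], [0.002, -0.001, -1.0]]
ft_force: [-0.4, 0.2, -1.3]
grip_width: 0.766
finger_force: 28.3
```

```bash
python3 - <<'E'
from fit import *
s=read_state();p=s["position"];c=camera("side")
f=fit([c],p[:2],.06,.12,p[2]-.0485);t=fit([c],(.5385,-.1425),.01,.065,.005)
print("dz",f[2]-t[2],"dxy",f[:2]-t[:2],s["ft_force"])
E
```

```text
n 695 xyz [ 0.5366 -0.1482  0.0348] tilt [0.023 0.06 ] med 1.03
n 363 xyz [ 0.5383 -0.1418  0.0107] tilt [ 0.002 -0.037] med 0.68
dz 0.02408188674663834 dxy [-0.00170433 -0.0064647 ] [-0.36759084  0.20562186 -1.33243453]
```

send_rows(rows=[[0,0.0005,-0.002,0,0,0,1],[0,0,-0.002,0,0,0,1],[0,0,-0.001,0,0,0,1],[0,0,0,0,0,0,1],[0,0,0,0,0,0,1]])

```text
t: 16.23
position: [0.5384, -0.1433, 0.0773]
orientation: [[-0.469, 0.883, -0.002], [0.883, 0.469, 0.001], [0.002, -0.002, -1.0]]
ft_force: [0.8, 0.2, -1.8]
grip_width: 0.763
finger_force: 28.3
```

send_rows(rows=[[0,0,-0.001,0,0,0,1],[0,0,0,0,0,0,1]])

```text
t: 16.48
position: [0.5385, -0.1432, 0.0763]
orientation: [[-0.469, 0.883, -0.002], [0.883, 0.469, 0.001], [0.002, -0.001, -1.0]]
ft_force: [0.1, 1.1, -1.0]
grip_width: 0.766
finger_force: 28.4
```

send_rows(rows=[[0,0,-0.0005,0,0,0,1],[0,0,0,0,0,0,1]])

```text
t: 16.73
position: [0.5385, -0.1432, 0.0758]
orientation: [[-0.469, 0.883, -0.002], [0.883, 0.469, 0.001], [0.002, -0.001, -1.0]]
ft_force: [0.7, 1.0, -1.0]
grip_width: 0.761
finger_force: 28.4
```

send_rows(rows=[[0,0,-0.0005,0,0,0,1],[0,0,0,0,0,0,1]])

```text
t: 16.98
position: [0.5385, -0.1433, 0.0753]
orientation: [[-0.469, 0.883, -0.002], [0.883, 0.469, 0.001], [0.002, -0.001, -1.0]]
ft_force: [1.1, 1.3, -0.5]
grip_width: 0.763
finger_force: 28.4
```

send_rows(rows=[[0.0004,0.0006,0,0,0,0,1],[0,0,-0.0005,0,0,0,1],[0,0,0,0,0,0,1]])

```text
t: 17.35
position: [0.5388, -0.1427, 0.0747]
orientation: [[-0.469, 0.883, -0.002], [0.883, 0.469, 0.001], [0.002, -0.002, -1.0]]
ft_force: [0.2, -0.4, -1.1]
grip_width: 0.763
finger_force: 28.3
```

send_rows(rows=[[0,0,-0.0005,0,0,0,1],[0,0,0,0,0,0,1]])

```text
t: 17.6
position: [0.5388, -0.1427, 0.0742]
orientation: [[-0.469, 0.883, -0.002], [0.883, 0.469, 0.001], [0.002, -0.002, -1.0]]
ft_force: [-0.2, 0.6, -0.9]
grip_width: 0.764
finger_force: 28.3
```

send_rows(rows=[[0,0,-0.0005,0,0,0,1],[0,0,0,0,0,0,1]])

```text
t: 17.85
position: [0.5389, -0.1427, 0.0738]
orientation: [[-0.469, 0.883, -0.002], [0.883, 0.469, 0.001], [0.002, -0.001, -1.0]]
ft_force: [-0.4, -0.2, -1.9]
grip_width: 0.764
finger_force: 28.3
```

send_rows(rows=[[0,0,-0.0003,0,0,0,1],[0,0,0,0,0,0,1]])

```text
t: 18.1
position: [0.5388, -0.1427, 0.0735]
orientation: [[-0.469, 0.883, -0.002], [0.883, 0.469, 0.001], [0.002, -0.002, -1.0]]
ft_force: [-0.9, -0.5, -1.4]
grip_width: 0.764
finger_force: 28.4
```

send_rows(rows=[[0,0,-0.0004,0,0,0,1],[0,0,0,0,0,0,1]])

```text
t: 18.35
position: [0.5389, -0.1427, 0.0731]
orientation: [[-0.469, 0.883, -0.002], [0.883, 0.469, 0.001], [0.002, -0.001, -1.0]]
ft_force: [-0.2, -0.7, -0.0]
grip_width: 0.765
finger_force: 28.4
```

send_rows(rows=[[0,0,-0.0004,0,0,0,1],[0,0,0,0,0,0,1]])

```text
t: 18.6
position: [0.539, -0.1427, 0.0729]
orientation: [[-0.469, 0.883, -0.002], [0.883, 0.469, 0.001], [0.002, -0.001, -1.0]]
ft_force: [-1.2, -0.3, 3.4]
grip_width: 0.766
finger_force: 28.6
```

Light contact found. I ease off a touch and open.

send_rows(rows=[[0,0,0.0003,0,0,0,1],[0,0,0,0,0,0,0.22],[0,0,0,0,0,0,0.18],[0,0,0,0,0,0,0.12],[0,0,0,0,0,0,0.05],[0,0,0,0,0,0,0],[0,0,0,0,0,0,0],[0,0,0,0,0,0,0]])

```text
t: 19.6
position: [0.5389, -0.1427, 0.073]
orientation: [[-0.469, 0.883, -0.002], [0.883, 0.469, 0.001], [0.002, -0.001, -1.0]]
ft_force: [-0.2, -0.5, 0.2]
grip_width: 0.997
finger_force: 0.0
```

send_rows(rows=[[0,0,0.005,0,0,0,0],[0,0,0.01,0,0,0,0],[0,0,0.02,0,0,0,0],[0,0,0.03,0,0,0,0],[0,0,0.04,0,0,0,0],[0,0,0.04,0,0,0,0],[0,0,0.02,0,0,0,0],[0,0,0,0,0,0,0],[0,0,0,0,0,0,0],[0,0,0,0,0,0,0]])

```text
t: 20.85
position: [0.5383, -0.1425, 0.237]
orientation: [[-0.469, 0.883, -0.004], [0.883, 0.469, 0.001], [0.003, -0.003, -1.0]]
ft_force: [0.2, -0.7, -0.3]
grip_width: 0.999
finger_force: 0.0
```

```bash
python3 - <<'E'
from fit import *
s=read_state();print(s["t"],s["position"],s["ft_force"],s["joint_vel"].__abs__().max() if hasattr(s["joint_vel"],"max") else s["joint_vel"])
c=camera("side");K=c["camera_matrix"];W=pts(c)
for lo,hi in((.09,.105),(.069,.08)):
    P=W.reshape(-1,3);P=P[(np.hypot(P[:,0]-.5388,P[:,1]+.1427)<.05)&(P[:,2]>lo)&(P[:,2]<hi)];print(len(P),cv2.minEnclosingCircle(P[:,:2].astype(np.float32)),np.percentile(P[:,2],[50,95,99]))
fit([c],(.5387,-.1425),.068,.11,.024)
q=K@(c["R"]@np.array([.5388,-.1427,.06])+c["t"]);u,v=(q[:2]/q[2]).astype(int)
a=cv2.resize(c["frame"][v-50:v+50,u-60:u+60],(720,600),interpolation=cv2.INTER_CUBIC);cv2.imwrite("pics/s4.png",a[:,:,::-1])
E
```

```text
20.85 [ 0.53832402 -0.14254234  0.23697128] [ 0.18591519 -0.65512462 -0.26417688] 0.0020429735897102984
191 ((0.538283109664917, -0.1423606425523758), 0.03389206528663635) [0.09389403 0.09614968 0.09726726]
261 ((0.538719117641449, -0.1429612636566162), 0.033764712512493134) [0.07446251 0.07942793 0.07979687]
n 628 xyz [ 0.5365 -0.1465  0.0256] tilt [0.042 0.04 ] med 1.0
```

View pics/s4.png

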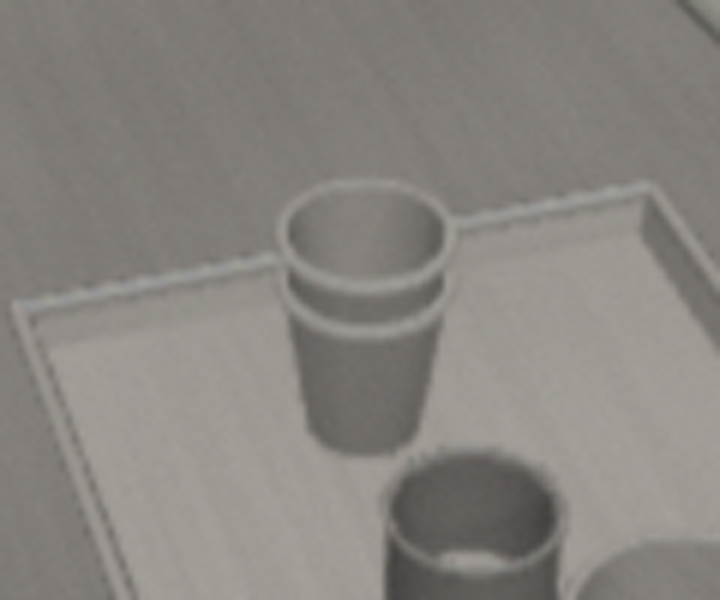

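The picture shows it nested: upper lip at crop (367,235), lower lip at (367,290), concentric and level. The two rim circles agree to 0.7 mm.

```bash
python3 -c "
from cell import finish_job;print(finish_job())"
```

```text
the job is handed in; nothing more can be done
None
```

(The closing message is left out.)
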